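# Set the sample viewer's filter changer to the third click and press its lamp button

## Task

The filter changer on the sample viewer is at its home end: with a fingertip, push its upright lever along the slot, counting the clicks, and stop at the third click without running past it. Then press the round lamp button on the same deck fully down and let it come up again. Only push and press: do not pinch the lever between the fingers, do not shift or lift the viewer, and leave the tubes and other things where they stand.

Things in the scene. Friction and masses are not known exactly. Their poses are not given: they have to be found in the camera images.
- viewer: Sample viewer: loose flat white box on rubber feet, 3 to 4 kg, 200 (x) x 300 (y) x 55 mm high. Origin: centre of its underside, z up, x away from the robot and y to the left at yaw 0. On its flat top (deck, z = 55 mm): slot along y at x = -30 mm, with six marks 18 mm apart on its -x side, the longest at home; filter bar, 4 mm high, x 19 to 51; window hood, 13 mm high, x 5 to 65, y -20 to 20.
- lever (a joint): Slide of the lever in m, along the viewer's +y: 0 at the home end (the start), clicks at 0.018, 0.036, 0.054 (the third), 0.072, 0.090 (end stop). Leaving a click takes 3 to 7 N, most about a quarter of the way to the next; half-way between two clicks it snaps over into the next by itself and stays there, up to about 1 mm off.
- lever_top (a point): Centre of the top of the lever, a plain black upright paddle 36 mm (x) x 16 mm (y, along the slot) and 30 mm high; top at z = 88 mm, 33 mm above the deck; at x = -30 mm, y = -45 mm + lever value. 97 mm of free deck lie behind it (-y) at home.
- lever_rear: Rear half of the paddle (its -y side, the face to push on): a plate 36 x 6 x 30 mm; origin at the centre of its underside, 3 mm above the deck and 5 mm to -y of the paddle's centre plane.
- lever_front: Front half of the paddle (+y side): a plate 36 x 6 x 30 mm, origin 5 mm to +y of the paddle's centre plane, 3 mm above the deck. Touching both halves at once counts as pinching.
- lamp (a joint): Travel of the lamp button in m: 0 up, 0.006 fully down; a spring button, fully down at about 5 N, comes up by itself.
- lamp_top (a point): Centre of the top of the lamp button, a round black cap of 28 mm diameter in a grey housing, at x = -50, y = +115 mm in the viewer's frame; it is pressed straight down.
- rack_a: white tube rack, 77 x 119 x 30 mm, full of capped tubes whose tops are at 109 mm (bystander). Origin: centre of its underside.
- rack_b: white tube rack, 98 x 98 x 30 mm, full of capped tubes whose tops are at 109 mm (bystander). Origin: centre of its underside.
- rack_c: small white tube rack, 56 x 77 x 30 mm, full of capped tubes whose tops are at 109 mm (bystander). Origin: centre of its underside.
- tape: roll of label tape lying flat, outer diameter 84, hole 54, height 25 mm, on the table beside the viewer's home end (bystander). Origin: centre of its underside.
- pot: closed sample pot with a white cap, diameter 40, height 42 mm, standing on the viewer's deck in the rear corner (+x, +y) (bystander). Origin: centre of its underside.
- clips: small cardboard carton, 50 x 70 x 22 mm, on the table behind the viewer (bystander). Origin: centre of its underside.
- cup: white open cup, diameter 64, height 60 mm, on the table beside the viewer's +y end (bystander). Origin: centre of its underside.

How it is judged:
By the outcome, as a careful person would: the job done as asked, in the order asked, and still so for the second after the job is handed in, with the robot touching nothing.
It also fails if it takes over 58 s, if anything falls off the work surface, if the arm or the gripper's body presses on something with over 40 N, if the wrist force passes 120 N, or if a joint passes its speed limit or range.

## Robot

A 7-joint arm with a two-finger parallel gripper is mounted at the origin on the work surface. World frame = base frame: x ahead of the robot, y to its left, z up, the work surface at z = 0. Lengths are in m, angles in rad, forces in N, time in s.
With the tool pointing down it reaches from about 0.35 to 0.9 m from the base axis. Payload 8.1 kg.
Tool frame: the origin (TCP) lies on the centre line of the jaws, within the pads' length; the fingertips stand 17 mm ahead of it and the grasp point (between the pads) lies 2 mm behind it; z points along the fingers, y is the direction in which the jaws open and shut (so a half turn about z gives the same grasp; the last joint's range is limited). The gripper opens to 92 mm and grips with 3 to 60 N. Pads are 19 mm wide; open, the fingers measure 130 mm over their backs; the gripper's body (75 mm by 190 mm) begins 47 mm behind the grasp point.
Start: joints at [-1.299, 0.434, 0.025, 1.573, -0.012, 1.134, -0.075], TCP at [0.229, 0.582, 0.22] pointing down, gripper open.
Joint ranges: [-2.62, 2.62], [-0.44, 2.09], [-1.27, 1.32], [0.08, 2.57], [-1.32, 4.46], [0.12, 2], [-2.74, 2.74]. Speed limits (rad/s): [2.22, 2.22, 3.01, 3.01, 3.14, 3.14, 3.14].

## Interface

Orientations are given as a rotation vector (axis times angle).
In Python, from cell import arm gives the robot as it stands.
- The arm moves only by the shell command python3 -m creep 'ROWS' [FORCE]. ROWS is JSON, a list that holds one entry, the list of rows, each a list of 7 numbers: the shift along the world's x, y, z in cm, then the turn, a rotation vector about the world's x, y, z in degrees, then the opening, from -1 (shut) to 1 (fully open), so that 0 is half open. In form: [[[tx, ty, tz, ax, ay, az, jaw], ...]]. A call has 1 to 5 rows; each row is the pose to reach, as a shift and turn from the pose commanded when the call began; what a row does not reach only later rows make up. A row lasts 1/10 s, in which the tool goes at most 50 mm and 8.59 degrees, less where a joint would pass 70% of its speed; a pose out of reach is approached as far as the arm can. A call with a gripper value outside its range is refused whole. The fingers move at their own pace and stop on an object; FORCE is the grip in N (left out, the last holds). Time passes only in rows, so rows that repeat a pose let the fingers close. It gives the time, the measured TCP pose, the force and the opening at its end, in the units of the state.
- arm.observe(): the state, without advancing time (a new reading comes with each control period).
- arm.get_image(name): name is "scene" or "top" or "wrist"; returns the picture (420x560x3 uint8, red, green, blue); there is no depth.
- arm.camera_model(name): a dict with "vfov" (degrees; the focal length in pixels is half the picture's height over the tangent of half this angle, whatever the lens; pixels are square), "cx", "cy" (the principal point, pixels), "k1" (the pictures are not rectified: a ray, as slopes to the right and down, at radius r is drawn at 1 + k1 r^2 times it, then the intrinsics apply), "cam_to_world" (4x4, takes a point from camera to world coordinates); the wrist camera has in their place "T_tool_cam" (4x4, takes a point from camera to tool coordinates, whose origin is the TCP and whose axes are the flange's). Camera axes: x right, y down, z forward; pixel columns grow to the right and rows downward; lengths in m; the calibration is good to about 2 mm. A picture is of the moment at which its call begins: read the wrist's pose just before it. camera_model takes no time and is no camera call.
- arm.sign_off(): hands the job in, once; it reports no verdict.
The state is a dict: "clock": time; "joints": joint angles; "dq": joint speeds; "joint_efforts": joint torques, N m; "position": TCP position; "ee_rot": TCP orientation; "force": force on the tool from outside, world axes, zero at the start; "ft_torque": the same for the moment, N m; "width": opening from 0.0 (shut) to 1.0 (fully open).
Only numpy, scipy, OpenCV 4.12 (cv2) and the standard library are available. Lean on these libraries where they do the work, as an engineer would, in place of code of your own. Each camera call takes 0.05 s, during which the arm holds its last target.

## Working session

There is one attempt and no reset: what is moved stays moved. The work goes in short steps, Python scripts to look and compute and a shell command to move; the robot and the scene stay as the last step left them, time stands still between calls to the robot, and variables do not carry over. Pictures are saved under pics/ and viewed, and the job is handed in when it is done.

```bash
ls; mkdir -p pics
python3 - <<'E'
from cell import arm
import cv2
s=arm.observe();print(s)
for n in("scene","top"):
    cv2.imwrite(f"pics/{n}0.png",arm.get_image(n)[:,:,::-1]);print(arm.camera_model(n))
print(arm.camera_model("wrist"))
E
```

```text
pics
{'clock': 0.0, 'joints': array([-1.29858715,  0.43524309,  0.02498689,  1.57409355, -0.01158406,
        1.13398501, -0.07512271]), 'dq': array([-4.09657717e-05,  3.39989918e-04, -2.72174005e-04,  1.60656443e-04,
        1.99903430e-03,  3.08784686e-04,  1.36420270e-04]), 'joint_efforts': array([-4.78108996e-04, -6.67849016e+01,  9.84633341e-01, -3.14446270e+01,
       -6.06247270e-02,  4.30548226e-02,  1.98756970e-04]), 'position': array([0.22868675, 0.58110359, 0.21903402]), 'ee_rot': array([-5.85435724e-01, -3.08642735e+00,  2.47984454e-03]), 'force': array([ 1.00227156, -0.46191676, -1.10753489]), 'ft_torque': array([-0.00872791, -0.0066617 ,  0.00349912]), 'width': 1.0021085798744716}
{'vfov': 49.280891093533725, 'cx': 281.2702799626669, 'cy': 210.74371696963635, 'k1': 0.04453780651360483, 'cam_to_world': array([[-0.2786222 ,  0.59821436, -0.7513383 ,  1.52802083],
       [ 0.96023683,  0.15906346, -0.22944292,  0.28931338],
       [-0.01774558, -0.7853906 , -0.61874607,  0.85049851],
       [ 0.        ,  0.        ,  0.        ,  1.        ]])}
{'vfov': 45.889033068006086
[... 201 characters left out ...]
-01, -6.70982097e-02,  1.37196632e-02,
        -2.01697584e-02],
       [ 8.44647654e-04, -2.12366020e-01, -9.77189828e-01,
         1.71174331e+00],
       [ 0.00000000e+00,  0.00000000e+00,  0.00000000e+00,
         1.00000000e+00]])}
{'vfov': 68.02670472153355, 'cx': 281.21863332663895, 'cy': 209.88023327465027, 'k1': 0.024295267809732027, 'T_tool_cam': array([[-4.97092440e-04, -9.60782036e-01, -2.77304222e-01,
         7.43942158e-02],
       [ 9.99999872e-01, -5.05149079e-04, -4.23874367e-05,
         2.13058614e-04],
       [-9.93548846e-05, -2.77304207e-01,  9.60782164e-01,
        -1.63881610e-01],
       [ 0.00000000e+00,  0.00000000e+00,  0.00000000e+00,
         1.00000000e+00]])}
```

View pics/scene0.png

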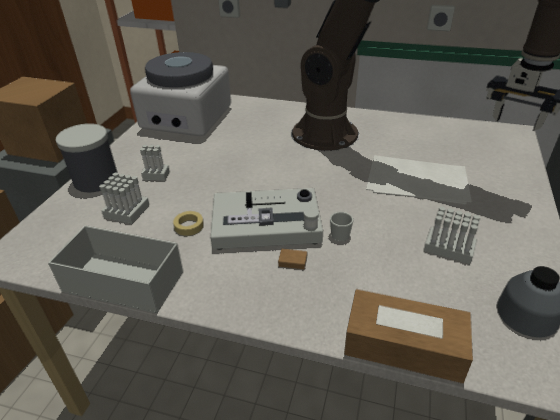

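View pics/top0.png

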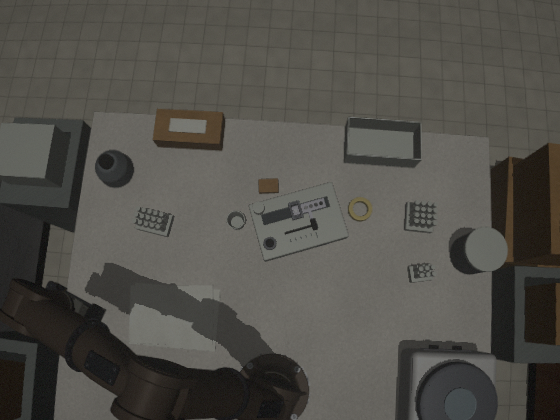

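The scene view shows the viewer at about (265,218), with the lever near (249,200) and the lamp at (305,194). In the top view the lever is near (313,224), the lamp at (270,243), the tape at (360,208) and the cup at (237,220). Next I'll zoom in.

Run:
```python
import cv2
a=cv2.imread("pics/top0.png")[170:275,225:385]
cv2.imwrite("pics/topz.png",cv2.resize(a,None,fx=5,fy=5,interpolation=cv2.INTER_CUBIC))
a=cv2.imread("pics/scene0.png")[175:275,165:365]
cv2.imwrite("pics/scenez.png",cv2.resize(a,None,fx=4,fy=4,interpolation=cv2.INTER_CUBIC))
```

```text
(no output)
```

View pics/topz.png

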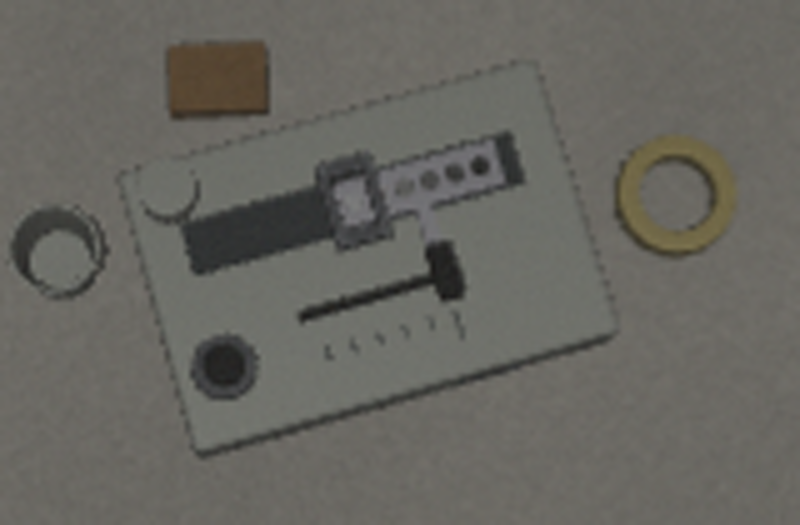

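View pics/scenez.png

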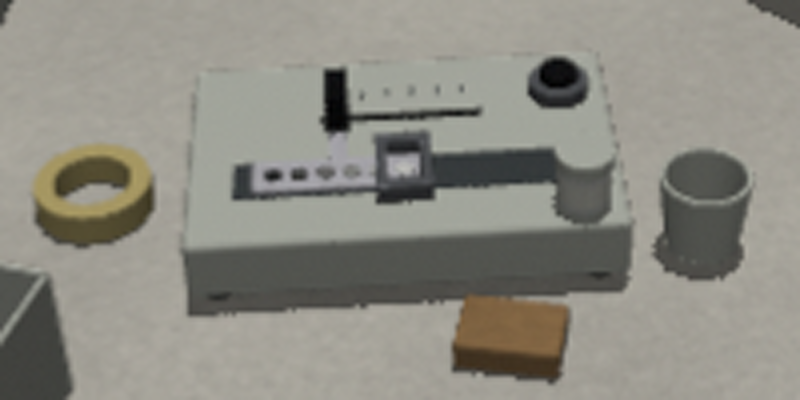

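```bash
cat > h.py <<'E'
import numpy as np, cv2
from scipy.spatial.transform import Rotation as R
def ray(cm,uv,T):
    H=420;f=H/2/np.tan(np.radians(cm['vfov']/2))
    K=np.array([[f,0,cm['cx']],[0,f,cm['cy']],[0,0,1.]])
    n=cv2.undistortPoints(np.array(uv,float).reshape(-1,1,2),K,np.array([cm['k1'],0,0,0.])).reshape(-1,2)
    d=np.c_[n,np.ones(len(n))]@T[:3,:3].T
    return T[:3,3],d
def onplane(cm,uv,z,T=None):
    T=cm['cam_to_world'] if T is None else T
    o,d=ray(cm,uv,T); return o+d*((z-o[2])/d[:,2])[:,None]
def wristT(s,cm):
    T=np.eye(4);T[:3,:3]=R.from_rotvec(s['ee_rot']).as_matrix();T[:3,3]=s['position'];return T@cm['T_tool_cam']
def project(cm,P,T=None):
    T=cm['cam_to_world'] if T is None else T
    q=(np.atleast_2d(P)-T[:3,3])@T[:3,:3]; n=q[:,:2]/q[:,2:]
    f=210/np.tan(np.radians(cm['vfov']/2));r=(n**2).sum(1,keepdims=True)
    return n*(1+cm['k1']*r)*f+[cm['cx'],cm['cy']]
def fit(loc,w):  # planar rigid
    loc=np.array(loc,float)[:,:2];w=np.array(w)[:,:2];a=loc-loc.mean(0);b=w-w.mean(0)
    th=np.arctan2((a[:,0]*b[:,1]-a[:,1]*b[:,0]).sum(),(a*b).sum())
    c,s=np.cos(th),np.sin(th);M=np.array([[c,-s],[s,c]]);t=w.mean(0)-M@loc.mean(0)
    return th,M,t,np.linalg.norm(loc@M.T+t-w,axis=1)
E
python3 - <<'E'
from cell import arm
from h import *
c=arm.camera_model("top")
px=np.array([(120,175),(535,60),(617,332),(199,452)])/5+[225,170]
w=onplane(c,px,.055)
th,M,t,r=fit([(.1,.15),(.1,-.15),(-.1,-.15),(-.1,.15)],w);print("top",np.degrees(th),t,r*1e3)
c2=arm.camera_model("scene")
px=np.array([(633,222),(185,247),(198,70),(598,52)])/4+[165,175]
w=onplane(c2,px,.055)
th2,M2,t2,r=fit([(.1,.15),(.1,-.15),(-.1,-.15),(-.1,.15)],w);print("sc",np.degrees(th2),t2,r*1e3)
w=onplane(c,np.array([[225,365]])/5+[225,170],.062);print("lamp top",w)
w2=onplane(c2,np.array([[558,72]])/4+[165,175],.065);print("lamp sc",w2)
print("lamp model",M@[-.05,.115]+t,M2@[-.05,.115]+t2)
print("lever",M@[-.03,-.045]+t,M2@[-.03,-.045]+t2, onplane(c,np.array([[445,262]])/5+[225,170],.088))
E
```

```text
top 19.82427027860039 [ 0.57399304 -0.05274084] [2.26134376 1.95387041 3.93514289 3.3634203 ]
sc 19.675182812580346 [ 0.57253525 -0.04723819] [2.43115558 2.74711646 0.526173   3.18352434]
lamp top [[0.4900174  0.03862415 0.062     ]]
lamp sc [[0.47664187 0.04015939 0.065     ]]
lamp model [0.48795549 0.03848712] [0.48673537 0.04421333]
lever [ 0.56103206 -0.1052481 ] [ 0.55943769 -0.09971155] [[ 0.56534604 -0.10316569  0.088     ]]
```

```bash
A='[[[2.16,-4.42,0,0,0,-3.25,-1],[4.32,-8.84,0,0,0,-6.5,-1],[6.48,-13.26,0,0,0,-9.75,-1],[8.64,-17.68,0,0,0,-13,-1],[10.8,-22.1,0,0,0,-16.25,-1]]]'; python3 -m creep '[[[2.16,-4.42,0,0,0,-3.25,-1],[4.32,-8.84,0,0,0,-6.5,-1],[6.48,-13.26,0,0,0,-9.75,-1],[8.64,-17.68,0,0,0,-13,-1],[10.8,-22.1,0,0,0,-16.25,-1]]]' 10
```

```text
clock: 0.6
position: [0.3372, 0.3585, 0.2196]
ee_rot: [-1.019, -2.972, 0.0]
force: [1.3, -0.3, 0.0]
width: 0.619
```

```bash
python3 -m creep '[[[2.16,-4.42,0,0,0,-3.25,-1],[4.32,-8.84,0,0,0,-6.5,-1],[6.48,-13.26,0,0,0,-9.75,-1],[8.64,-17.68,0,0,0,-13,-1],[10.8,-22.1,0,0,0,-16.25,-1]]]'; python3 -m creep '[[[2.16,-4.42,0,0,0,-3.25,-1],[4.32,-8.84,0,0,0,-6.5,-1],[6.48,-13.26,0,0,0,-9.75,-1],[8.64,-17.68,0,0,0,-13,-1],[10.8,-22.1,0,0,0,-16.25,-1]]]'; python3 -m creep '[[[0,0,0,0,0,0,-1],[0,0,0,0,0,0,-1]]]'
python3 - <<'E'
from cell import arm
from h import *
s=arm.observe();im=arm.get_image("wrist")[:,:,::-1];cv2.imwrite("pics/w1.png",im)
np.save("w1T.npy",wristT(s,arm.camera_model("wrist")));print(s['position'],s['ee_rot'],s['clock'],s['dq'].round(3),s['force'])
E
```

```text
clock: 1.1
position: [0.4451, 0.1377, 0.2199]
ee_rot: [-1.429, -2.798, -0.0]
force: [0.5, 0.1, -1.0]
width: 0.177
clock: 1.6
position: [0.5532, -0.0831, 0.2197]
ee_rot: [-1.809, -2.568, -0.0]
force: [1.4, 0.8, 0.4]
width: 0.004
clock: 1.8
position: [0.5526, -0.0827, 0.2193]
ee_rot: [-1.81, -2.567, 0.002]
force: [-0.4, 0.6, -0.2]
width: 0.003
[ 0.5526048  -0.08272624  0.21927712] [-1.81018537e+00 -2.56688984e+00  1.61071524e-03] 1.8 [-0.038 -0.018 -0.036  0.022 -0.003  0.003 -0.004] [-0.39536664  0.56466655 -0.22837878]
```

View pics/w1.png

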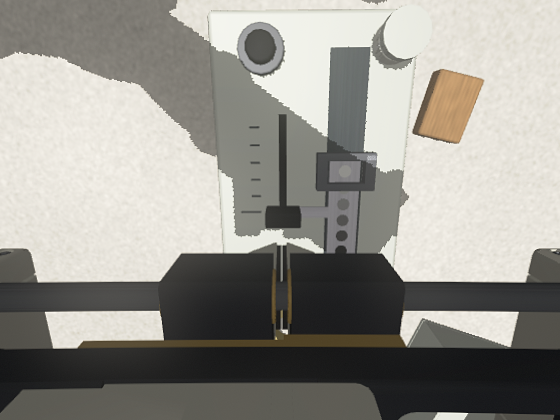

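The wrist view shows the lamp at (261,47), the lever at (283,217), the slot from (283,115) up to the lever, and the marks at x≈255, y 127 to 212. I'll measure these more finely.

Run:
```python
import cv2
a=cv2.imread("pics/w1.png")
cv2.imwrite("pics/w1z.png",cv2.resize(a[100:240,225:335],None,fx=4,fy=4,interpolation=cv2.INTER_CUBIC))
g=cv2.cvtColor(a,cv2.COLOR_BGR2GRAY)
b=cv2.adaptiveThreshold(g,255,cv2.ADAPTIVE_THRESH_MEAN_C,cv2.THRESH_BINARY_INV,15,12)
for n,(y0,y1,x0,x1) in {"marks":(118,220,238,264)}.items():
    k,l,st,c=cv2.connectedComponentsWithStats(b[y0:y1,x0:x1])
    for i in range(1,k):
        if st[i,4]>5: print(n,c[i]+[x0,y0],st[i])
b=(g<60).astype('uint8')
for y0,y1,x0,x1 in [(15,80,230,300),(195,235,255,312),(105,205,274,292)]:
    k,l,st,c=cv2.connectedComponentsWithStats(b[y0:y1,x0:x1])
    for i in range(1,k):
        if st[i,4]>40: print(c[i]+[x0,y0],st[i]+[x0,y0,0,0,0])
```

```text
marks [254.         126.93548387] [11  8 11  3 31]
marks [254.5 144.5] [12 26 10  2 20]
marks [254.66666667 162.03703704] [12 43 10  3 27]
marks [255.5        179.07142857] [13 60 10  3 28]
marks [238.125 203.875] [ 0 67  2 35 40]
marks [256.  195.5] [14 77  9  2 18]
marks [250.5 211.5] [ 3 93 20  2 40]
[282.79026217 215.39950062] [266 195  35  33 801]
[282.10110294 161.59742647] [279 115   7  90 544]
```

View pics/w1z.png

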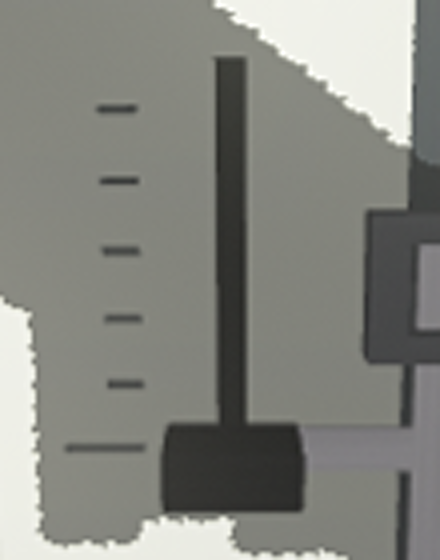

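Run:
```python
from cell import arm
from h import *
c=arm.camera_model("wrist");T=np.load("w1T.npy")
px=[(250.5,211.5),(256,195.5),(255.5,179.1),(254.7,162),(254.5,144.5),(254,127)]
w=onplane(c,px,.055,T)
print(np.linalg.norm(np.diff(w[:,:2],axis=0),axis=1)*1e3)
yw=w[1:,:2];d=yw[-1]-yw[0];yaw=np.degrees(np.arctan2(-d[0],d[1]));print("yaw marks",yaw)
sl=onplane(c,[(282.5,115),(283,200)],.055,T);d=sl[0]-sl[1];print("slot yaw",np.degrees(np.arctan2(-d[0],d[1])),sl)
th=np.radians(19.8)
a=cv2.imread("pics/w1.png");g=cv2.cvtColor(a,cv2.COLOR_BGR2GRAY)
cr=cv2.resize(g[10:85,225:300],None,fx=6,fy=6,interpolation=cv2.INTER_CUBIC)
cv2.imwrite("pics/lampz.png",cr)
for yaw in(19.2,19.8,20.4):
    th=np.radians(yaw);M=np.array([[np.cos(th),-np.sin(th)],[np.sin(th),np.cos(th)]])
    L=w[:,:2]@M; print(yaw,"ty local",(L[:,1]-(-.045+.018*np.arange(6)))*1e3,"slot x",(sl[:,:2]@M)[:,0]+.03, M@[ (sl[:,:2]@M)[:,0].mean()+.03,(L[:,1]+.045-.018*np.arange(6)).mean()])
    P=onplane(c,[(265.7,228),(300.8,228)],.088,T)[:,:2]@M;print("lever rear top edge minus home mark y",P[:,1]-L[0,1],P[:,0]-(sl[:,:2]@M)[:,0].mean())
```

```text
[19.18608888 17.96989353 18.16919511 18.00693573 17.43392362]
yaw marks 19.894190231875697
slot yaw 20.00851594254515 [[ 0.52740345 -0.00741756  0.055     ]
 [ 0.55759544 -0.09033103  0.055     ]]
19.2 ty local [-236.9781035  -236.86618528 -236.89797472 -236.73673161 -236.7301348
 -237.29729305] slot x [0.52562797 0.5268731 ] [ 0.57489291 -0.05067326]
lever rear top edge minus home mark y [-0.00741973 -0.00716022] [-0.01670392  0.0185347 ]
19.8 ty local [-241.79283581 -241.74819337 -241.77839267 -241.61251683 -241.60806427
 -242.17414455] slot x [0.52371115 0.52403228] [ 0.57480281 -0.05003629]
lever rear top edge minus home mark y [-0.00761084 -0.00772036] [-0.01738191  0.01785749]
20.4 ty local [-246.57611805 -246.6007302  -246.63130995 -246.46279348 -246.46245955
 -247.02937369] slot x [0.5217402  0.52113729] [ 0.57470247 -0.0494002 ]
lever rear top edge minus home mark y [-0.00780111 -0.00827964] [-0.018058    0.01717832]
```

View pics/lampz.png

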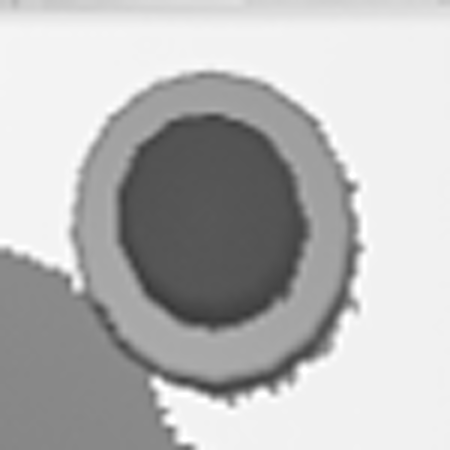

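```bash
python3 -m creep '[[[1.1,-2.75,0,0,0,0.35,-1],[2.2,-5.5,0,0,0,0.35,-1],[2.2,-5.5,-3,0,0,0.35,-1],[2.2,-5.5,-6,0,0,0.35,-1],[2.2,-5.5,-8,0,0,0.35,-1]]]'; python3 -m creep '[[[0,0,-2.5,0,0,0,-1],[0,0,-4.2,0,0,0,-1],[0,0,-5.4,0,0,0,-1],[0,0,-5.4,0,0,0,-1]]]'
python3 - <<'E'
from cell import arm
from h import *
s=arm.observe();im=arm.get_image("wrist")[:,:,::-1];cv2.imwrite("pics/w2.png",im)
np.save("w2T.npy",wristT(s,arm.camera_model("wrist")));print(s['position'],s['ee_rot'],s['clock'],s['dq'].round(3),s['force'])
E
```

```text
clock: 2.35
position: [0.5738, -0.1339, 0.1379]
ee_rot: [-1.794, -2.576, -0.0]
force: [0.0, 0.0, -0.5]
width: 0.006
clock: 2.75
position: [0.5738, -0.1346, 0.0845]
ee_rot: [-1.795, -2.575, 0.001]
force: [1.0, 0.6, 0.5]
width: 0.001
[ 0.57382976 -0.13455307  0.08447062] [-1.79480446e+00 -2.57503142e+00  1.00474723e-03] 2.75 [ 0.003 -0.025  0.02  -0.033  0.012  0.028 -0.01 ] [1.02610189 0.58199505 0.45495435]
```

View pics/w2.png

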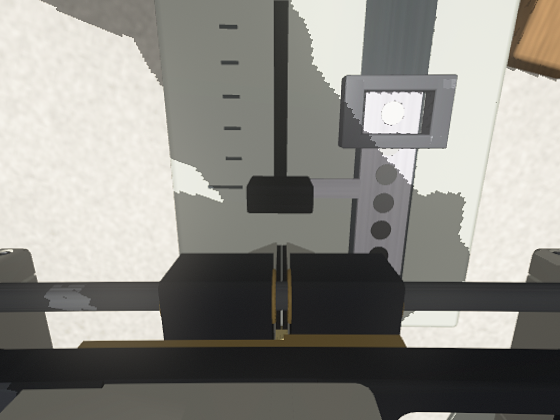

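The wrist view shows the lever top front at (280,190), with the fingertips centred behind it at (282,245). The remaining gap is about 17 mm, so I'll start pushing slowly.

```bash
python3 -m creep '[[[-0.1,0.28,0,0,0,0,-1],[-0.2,0.56,0,0,0,0,-1],[-0.3,0.84,0,0,0,0,-1],[-0.41,1.13,0,0,0,0,-1],[-0.41,1.13,0,0,0,0,-1]]]'
python3 -m creep '[[[-0.07,0.19,0,0,0,0,-1],[-0.14,0.38,0,0,0,0,-1],[-0.2,0.56,0,0,0,0,-1],[-0.27,0.75,0,0,0,0,-1],[-0.34,0.94,0,0,0,0,-1]]]'
python3 - <<'E'
from cell import arm
from h import *
s=arm.observe();im=arm.get_image("wrist")[:,:,::-1];cv2.imwrite("pics/w3.png",im)
np.save("w3T.npy",wristT(s,arm.camera_model("wrist")))
d=s['position'][:2]-[.5748,-.0499]
print(d@[.94,.3412],d@[-.3412,.94]+.0095+.053,s['position'],s['clock'],s['force'])
E
```

```text
clock: 3.3
position: [0.5707, -0.1244, 0.0861]
ee_rot: [-1.798, -2.576, -0.001]
force: [1.3, 0.5, -0.3]
width: 0.005
clock: 3.8
position: [0.5673, -0.1156, 0.0858]
ee_rot: [-1.799, -2.575, 0.0]
force: [0.2, 0.1, 0.3]
width: 0.004
-0.029499012668345752 0.0033557014877159466 [ 0.56725109 -0.11555956  0.08581636] 3.8 [0.21773606 0.14025836 0.28082715]
```

View pics/w3.png

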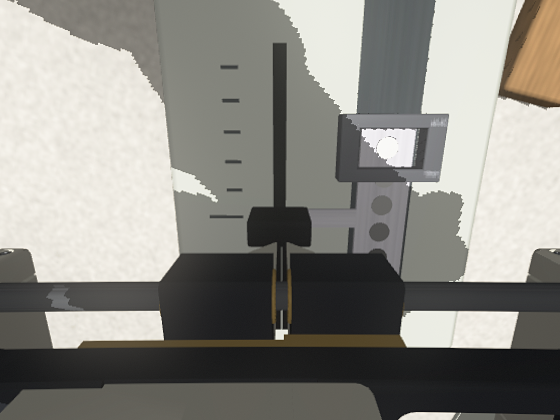

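The lever is still at home at (279,225) with the fingertips right behind it, and no force yet. I'll continue in small steps.

```bash
python3 -m creep '[[[-0.03,0.09,0,0,0,0,-1],[-0.07,0.19,0,0,0,0,-1],[-0.1,0.28,0,0,0,0,-1],[-0.14,0.38,0,0,0,0,-1]]]'
python3 -m creep '[[[-0.03,0.09,0,0,0,0,-1],[-0.07,0.19,0,0,0,0,-1],[-0.1,0.28,0,0,0,0,-1]]]'
python3 - <<'E'
from cell import arm
from h import *
s=arm.observe();im=arm.get_image("wrist")[:,:,::-1];cv2.imwrite("pics/w4.png",im)
np.save("w4T.npy",wristT(s,arm.camera_model("wrist")))
d=s['position'][:2]-[.5748,-.0499]
print(d@[.94,.3412],d@[-.3412,.94]+.0095+.053,s['position'],s['clock'],s['force'])
E
```

```text
clock: 4.25
position: [0.5659, -0.1119, 0.0858]
ee_rot: [1.799, 2.575, 0.0]
force: [-1.0, -0.1, -0.0]
width: 0.003
clock: 4.55
position: [0.5649, -0.109, 0.0858]
ee_rot: [1.799, 2.575, 0.0]
force: [-0.7, -0.1, -0.8]
width: 0.006
-0.02949077655250714 0.010319495412219333 [ 0.56488283 -0.1090109   0.08583622] 4.55 [-0.66630694 -0.0819434  -0.83449074]
```

View pics/w4.png

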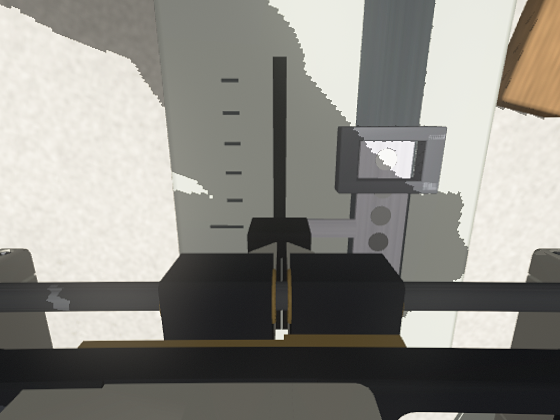

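Run:
```python
from cell import arm
from h import *
c=arm.camera_model("wrist");T=np.load("w4T.npy")
s=arm.observe()
Tt=T@np.linalg.inv(c['T_tool_cam'])
for p in [(0,0,.017),(.0095,0,.017),(-.0095,0,.017),(.0095,0,0),(.0095,.019,.017)]:
    q=Tt[:3,:3]@p+Tt[:3,3];print(p,q,project(c,q,T))
M=np.array([[.94,-.3412],[.3412,.94]]);t=[.5748,-.0499]
for l in [(-.03,-.037,.088),(-.03,-.053,.088),(-.048,-.037,.088),(-.03,-.037,.058),(-.03,-.045,.055)]:
    print(l,project(c,np.r_[M@l[:2]+t,l[2]],T))
a=cv2.imread("pics/w4.png");cv2.imwrite("pics/w4z.png",cv2.resize(a[200:350,220:345],None,fx=4,fy=4,interpolation=cv2.INTER_CUBIC))
for n in["scene","top"]:
    im=arm.get_image(n)[:,:,::-1];cv2.imwrite(f"pics/{n}4.png",im)
im=cv2.imread("pics/scene4.png")[120:250,180:350];cv2.imwrite("pics/scene4z.png",cv2.resize(im,None,fx=4,fy=4,interpolation=cv2.INTER_CUBIC))
```

```text
(0, 0, 0.017) [ 0.56488313 -0.10901102  0.06883622] [[280.46387425 244.49974797]]
(0.0095, 0, 0.017) [ 0.5616148  -0.10009093  0.0688361 ] [[280.44598607 230.16541738]]
(-0.0095, 0, 0.017) [ 0.56815146 -0.11793111  0.06883634] [[280.4812181  258.46104791]]
(0.0095, 0, 0) [ 0.5616145  -0.10009081  0.0858361 ] [[280.36134586 240.41796771]]
(0.0095, 0.019, 0.017) [ 0.57945498 -0.09355427  0.06883637] [[311.27002033 230.15993517]]
(-0.03, -0.037, 0.088) [[279.49662683 232.26924058]]
(-0.03, -0.053, 0.088) [[279.46791267 258.85908154]]
(-0.048, -0.037, 0.088) [[246.89620518 232.19386561]]
(-0.03, -0.037, 0.058) [[279.76293801 216.14753947]]
(-0.03, -0.045, 0.055) [[279.7702662  226.35518436]]
```

View pics/w4z.png

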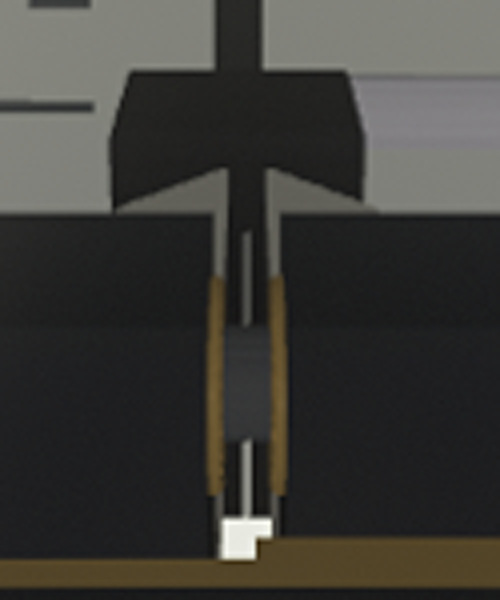

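View pics/scene4z.png

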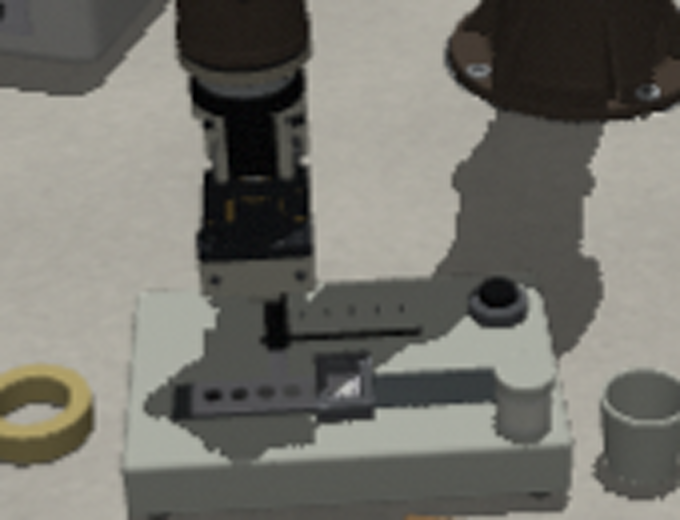

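```bash
python3 - <<'E'
from cell import arm
from h import *
c=arm.camera_model("scene")
M=np.array([[.94,-.3412],[.3412,.94]]);t=[.5748,-.0499]
def z(P): return ((project(c,P)-[180,120])*4).round()
s=arm.observe();p=s['position']
print("tip",z(p-[0,0,.017]),"tcp",z(p),"body",z(p+[0,0,.049]))
for l in [(-.03,-.053,.088),(-.03,-.045,.088),(-.03,-.037,.088),(-.012,-.045,.058),(-.05,.115,.07)]:
    print(l,z(np.r_[M@l[:2]+t,l[2]]))
E
python3 - <<'E'
import cv2
im=cv2.imread("pics/scene4.png")[170:230,220:310];cv2.imwrite("pics/s4zz.png",cv2.resize(im,None,fx=8,fy=8,interpolation=cv2.INTER_CUBIC)*1)
im=cv2.imread("pics/top4.png")[170:275,225:385];cv2.imwrite("pics/t4z.png",cv2.resize(im,None,fx=5,fy=5,interpolation=cv2.INTER_CUBIC)*1)
E
```

```text
tip [[264. 327.]] tcp [[262. 308.]] body [[257. 250.]]
(-0.03, -0.053, 0.088) [[261. 305.]]
(-0.03, -0.045, 0.088) [[272. 304.]]
(-0.03, -0.037, 0.088) [[283. 304.]]
(-0.012, -0.045, 0.058) [[275. 353.]]
(-0.05, 0.115, 0.07) [[495. 296.]]
```

View pics/s4zz.png

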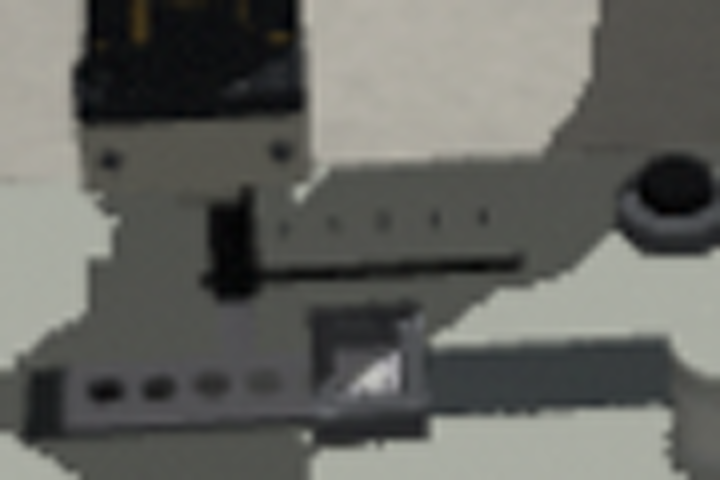

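View pics/t4z.png

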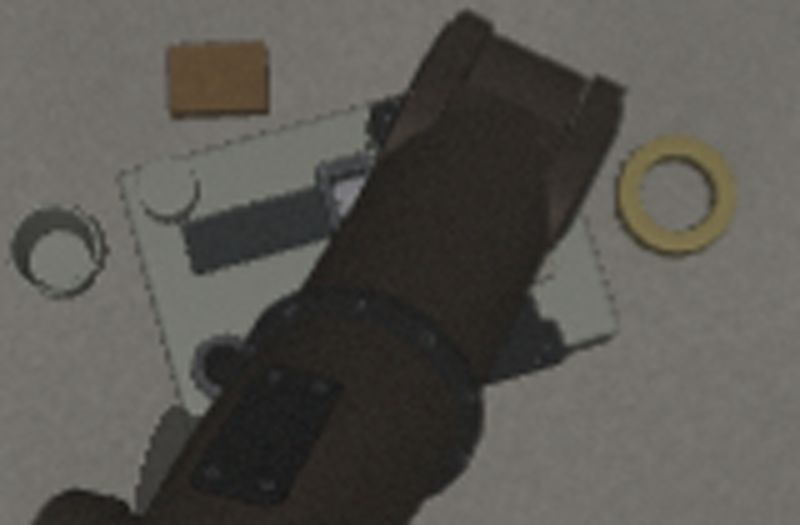

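Run:
```python
import cv2,numpy as np
im=cv2.imread("pics/scene4.png")[165:225,215:275].astype(float)
im=np.clip((im-20)*2.6,0,255).astype('uint8')
cv2.imwrite("pics/s4b.png",cv2.resize(im,None,fx=10,fy=10,interpolation=cv2.INTER_NEAREST))
im=cv2.imread("pics/w4.png")[215:290,235:325].astype(float)
im=np.clip((im-10)*2.2,0,255).astype('uint8')
cv2.imwrite("pics/w4b.png",cv2.resize(im,None,fx=8,fy=8,interpolation=cv2.INTER_NEAREST))
```

```text
(no output)
```

View pics/s4b.png

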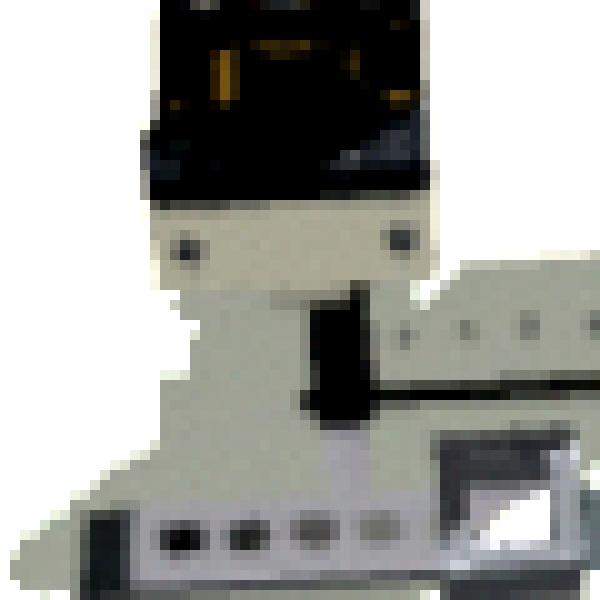

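View pics/w4b.png

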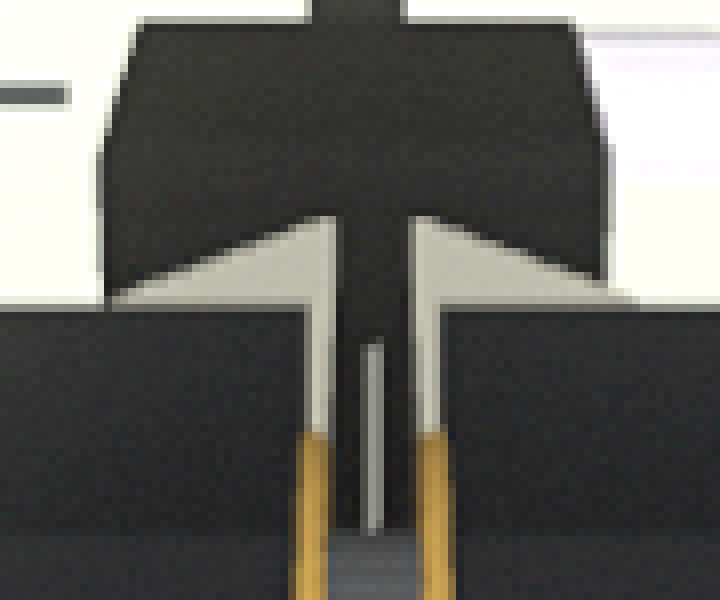

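Run:
```python
import cv2,numpy as np
im=cv2.imread("pics/w2.png")[160:290,225:335].astype(float)
im=np.clip((im-10)*1.6,0,255).astype('uint8')
cv2.imwrite("pics/w2b.png",cv2.resize(im,None,fx=5,fy=5,interpolation=cv2.INTER_NEAREST))
```

```text
(no output)
```

View pics/w2b.png

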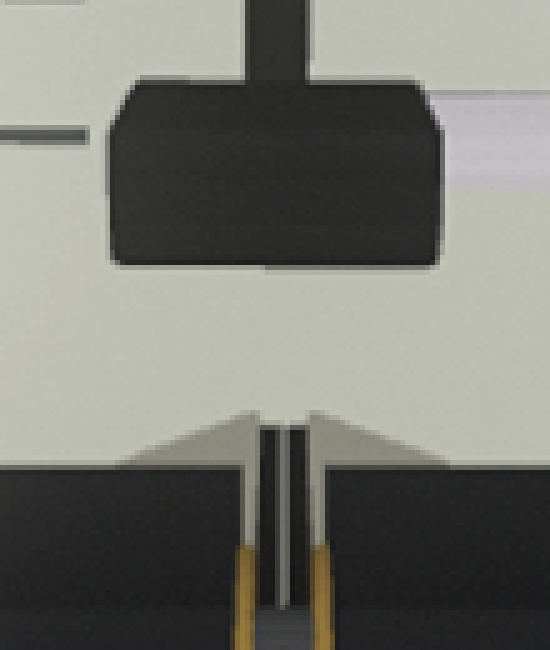

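The wrist pictures show the grey fingertips in front of the lever's top (row 242, where the lever's rear top edge falls at row 259). There is also no contact force. So the tips are passing over the lever rather than behind it, meaning they end about level with the TCP instead of 17 mm ahead of it. I'll back off and go lower, to a height that is safe whichever is true, and look again.

```bash
python3 -m creep '[[[0.34,-0.94,0,0,0,0,-1],[0.68,-1.88,0,0,0,0,-1],[1.02,-2.82,0,0,0,0,-1],[1.02,-2.82,-0.6,0,0,0,-1],[1.02,-2.82,-1.05,0,0,0,-1]]]'
python3 -m creep '[[[0,0,0,0,0,0,-1],[0,0,0,0,0,0,-1]]]'
python3 - <<'E'
from cell import arm
from h import *
s=arm.observe();im=arm.get_image("wrist")[:,:,::-1];cv2.imwrite("pics/w5.png",im)
d=s['position'][:2]-[.5748,-.0499]
print(d@[.94,.3412],d@[-.3412,.94]+.0095+.053,s['position'],s['clock'],s['force'])
im=im[120:290,200:360].astype(float)
im=np.clip((im-10)*1.6,0,255).astype('uint8')
cv2.imwrite("pics/w5b.png",cv2.resize(im,None,fx=4,fy=3.5,interpolation=cv2.INTER_NEAREST))
im=arm.get_image("scene")[165:225,215:275,::-1].astype(float)
im=np.clip((im-20)*1.6,0,255).astype('uint8')
cv2.imwrite("pics/s5b.png",cv2.resize(im,None,fx=10,fy=10,interpolation=cv2.INTER_NEAREST))
E
```

```text
clock: 5.2
position: [0.575, -0.1378, 0.0747]
ee_rot: [-1.801, -2.574, 0.0]
force: [-0.6, 0.1, -0.1]
width: 0.005
clock: 5.4
position: [0.5749, -0.1368, 0.075]
ee_rot: [-1.798, -2.575, 0.0]
force: [0.1, -0.2, 0.4]
width: 0.005
-0.02955949048965601 -0.019181336604165024 [ 0.57488375 -0.13676464  0.07499802] 5.4 [ 0.05086098 -0.21683252  0.41841605]
```

View pics/w5b.png

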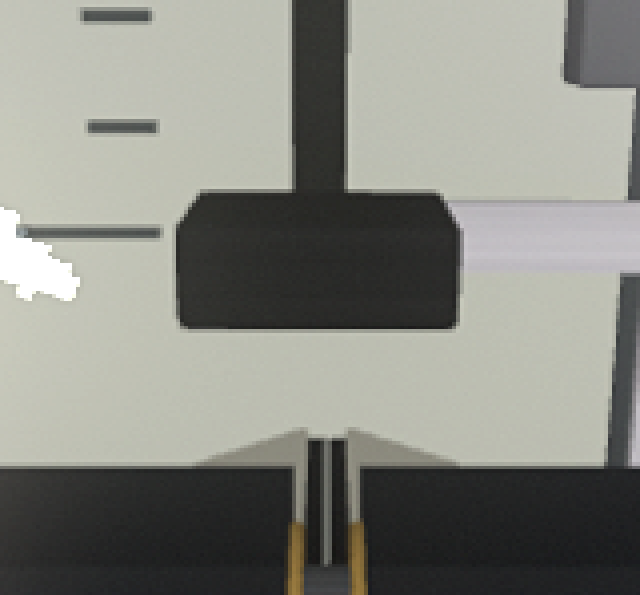

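View pics/s5b.png

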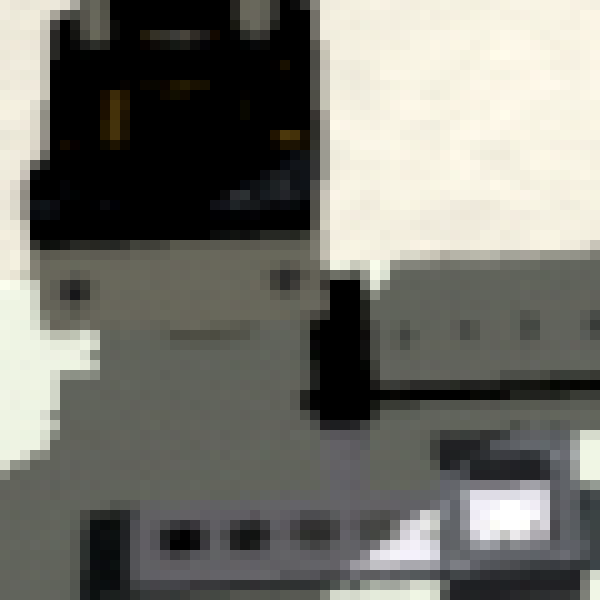

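The scene view shows the tip's lower edge at about (236,198), level with the TCP, which confirms that the tip doesn't reach 17 mm ahead when shut. At this height it overlaps the lever by about 9 mm, so I'll push here while watching the force.

```bash
python3 -m creep '[[[-0.14,0.38,0,0,0,0,-1],[-0.28,0.76,0,0,0,0,-1],[-0.42,1.13,0,0,0,0,-1],[-0.55,1.5,0,0,0,0,-1],[-0.55,1.5,0,0,0,0,-1]]]'
python3 -m creep '[[[-0.05,0.14,0,0,0,0,-1],[-0.1,0.28,0,0,0,0,-1],[-0.14,0.38,0,0,0,0,-1],[-0.17,0.47,0,0,0,0,-1],[-0.17,0.47,0,0,0,0,-1]]]'
python3 - <<'E'
from cell import arm
from h import *
s=arm.observe();im=arm.get_image("wrist")[:,:,::-1];cv2.imwrite("pics/w6.png",im)
d=s['position'][:2]-[.5748,-.0499]
print(d@[.94,.3412],d@[-.3412,.94]+.0095+.053,s['position'],s['clock'],s['force'],s['force'][:2]@[-.3412,.94])
E
```

```text
clock: 6.0
position: [0.5695, -0.1213, 0.0753]
ee_rot: [-1.798, -2.576, -0.001]
force: [-0.3, -0.3, 0.4]
width: 0.006
clock: 6.5
position: [0.5682, -0.1182, 0.0755]
ee_rot: [1.799, 2.574, -0.0]
force: [0.5, -2.7, -1.3]
width: 0.005
-0.029527720262901132 0.0005527259266703971 [ 0.56818047 -0.1182041   0.07546936] 6.5 [ 0.48603694 -2.65203251 -1.34344016] -2.6587463617437153
```

View pics/w6.png

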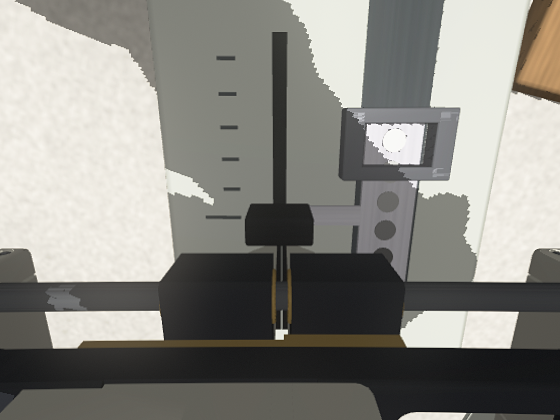

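Contact: 2.7 N against the push, with the face 0.5 mm past the computed contact point, so the geometry agrees. I'll keep pushing at 20 mm/s.

```bash
cat > st.py <<'E'
from cell import arm
from h import *
s=arm.observe();d=s['position'][:2]-[.5748,-.0499]
print("x",(d@[.94,.3412]*1e3).round(1),"face/lever mm",(d@[-.3412,.94]*1e3+62.5).round(2),"Fpush",(s['force'][:2]@[-.3412,.94]).round(2),"F",s['force'].round(2),"z",s['position'][2].round(4),s['clock'])
E
for i in 1; do python3 -m creep '[[[-0.07,0.19,0,0,0,0,-1],[-0.14,0.38,0,0,0,0,-1],[-0.2,0.56,0,0,0,0,-1],[-0.27,0.75,0,0,0,0,-1],[-0.34,0.94,0,0,0,0,-1]]]'>/dev/null; python3 st.py; done
python3 -m creep '[[[-0.07,0.19,0,0,0,0,-1],[-0.14,0.38,0,0,0,0,-1],[-0.2,0.56,0,0,0,0,-1],[-0.27,0.75,0,0,0,0,-1],[-0.34,0.94,0,0,0,0,-1]]]'>/dev/null; python3 st.py
python3 -c "
from cell import arm
import cv2
cv2.imwrite('pics/w7.png',arm.get_image('wrist')[:,:,::-1])"
```

```text
x -29.7 face/lever mm 12.44 Fpush 1.18 F [-1.1   0.86  1.03] z 0.0751 7.05
x -29.6 face/lever mm 20.25 Fpush -4.46 F [ 2.02 -4.01 -3.02] z 0.0754 7.55
```

View pics/w7.png

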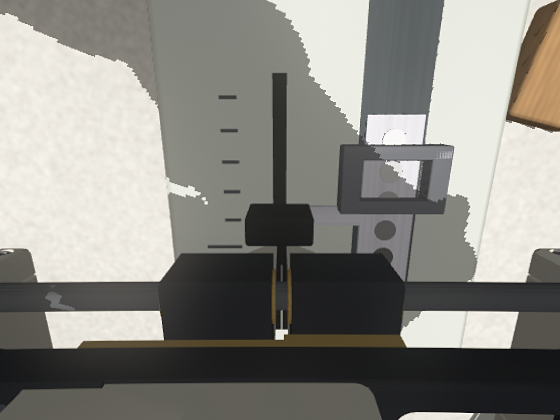

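The lever has passed the first click: its front is level with the second mark at (233,219), and the force is building towards the next click.

```bash
python3 -m creep '[[[-0.07,0.19,0,0,0,0,-1],[-0.14,0.38,0,0,0,0,-1],[-0.2,0.56,0,0,0,0,-1],[-0.27,0.75,0,0,0,0,-1],[-0.34,0.94,0,0,0,0,-1]]]'>/dev/null; python3 st.py
python3 -m creep '[[[-0.07,0.19,0,0,0,0,-1],[-0.14,0.38,0,0,0,0,-1],[-0.2,0.56,0,0,0,0,-1],[-0.27,0.75,0,0,0,0,-1],[-0.27,0.75,0,0,0,0,-1]]]'>/dev/null; python3 st.py
python3 -c "
from cell import arm
import cv2
cv2.imwrite('pics/w8.png',arm.get_image('wrist')[:,:,::-1])"
```

```text
x -29.5 face/lever mm 32.03 Fpush 0.13 F [ 0.41  0.29 -0.24] z 0.0753 8.1
x -29.5 face/lever mm 38.55 Fpush -5.28 F [ 1.94 -4.91 -1.72] z 0.0754 8.6
```

View pics/w8.png

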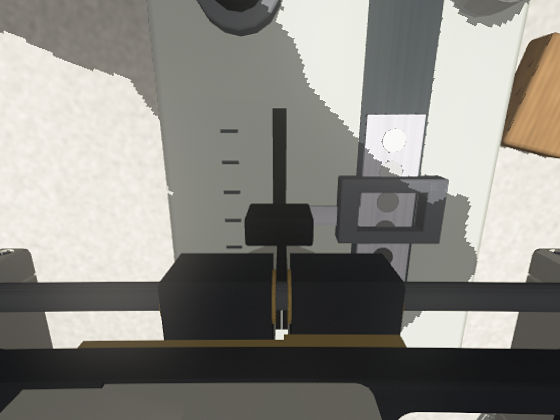

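The lever is now just past the second click, beside the mark at (233,220). Next comes the last step, slower.

```bash
python3 -m creep '[[[-0.05,0.14,0,0,0,0,-1],[-0.1,0.28,0,0,0,0,-1],[-0.14,0.4,0,0,0,0,-1],[-0.18,0.5,0,0,0,0,-1],[-0.22,0.6,0,0,0,0,-1]]]'>/dev/null; python3 st.py
python3 -c "
from cell import arm
import cv2
cv2.imwrite('pics/w9.png',arm.get_image('wrist')[:,:,::-1])"
```

```text
x -29.6 face/lever mm 46.59 Fpush 0.41 F [0.38 0.58 0.43] z 0.0752 9.15
```

View pics/w9.png

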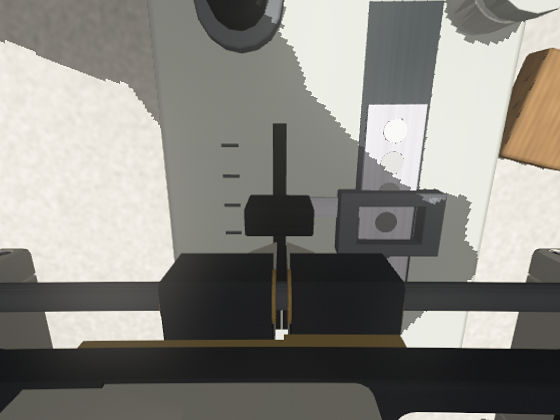

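The lever snapped over into the third click: its front edge is at row 196 beside the mark at (233,205), the same 9 px offset as at home. The contact force is gone. I'll back off, rise and look.

```bash
python3 -m creep '[[[0.34,-0.94,0,0,0,0,-1],[0.68,-1.88,0,0,0,0,-1],[0.68,-1.88,4.5,0,0,0,-1],[0.68,-1.88,9,0,0,0,-1],[0.4,-0.9,13,0,0,0,-1]]]'>/dev/null;python3 -m creep '[[[0,0,0,0,0,0,-1],[0,0,0,0,0,0,-1],[0,0,0,0,0,0,-1]]]'
python3 - <<'E'
from cell import arm
from h import *
c=arm.camera_model("wrist")
s=arm.observe();im=arm.get_image("wrist")[:,:,::-1];cv2.imwrite("pics/w10.png",im);T=wristT(s,c);np.save("w10T.npy",T)
g=cv2.cvtColor(im.copy(),cv2.COLOR_BGR2GRAY)
M=np.array([[.94,-.3412],[.3412,.94]]);t=np.array([.5748,-.0499])
for l in [(-.05,.115,.055),(-.05,.115,.07),(-.1,.15,.055),(.1,.15,.055),(-.03,.0,.088),(-.03,.009,.055),(-.03,.045,.055)]: print(l,project(c,np.r_[M@l[:2]+t,l[2]],T))
print(s['position'],s['clock'],s['force'])
E
```

```text
clock: 10.0
position: [0.5562, -0.0855, 0.2044]
ee_rot: [-1.799, -2.574, 0.002]
force: [-0.3, -0.3, 0.2]
width: 0.006
(-0.05, 0.115, 0.055) [[258.61718723  41.58139451]]
(-0.05, 0.115, 0.07) [[257.36052062  37.32816479]]
(-0.1, 0.15, 0.055) [[199.98812418  -4.33396828]]
(0.1, 0.15, 0.055) [[431.78247353  -4.83530045]]
(-0.03, 0.0, 0.088) [[280.52090672 174.65452538]]
(-0.03, 0.009, 0.055) [[280.66322996 160.17618248]]
(-0.03, 0.045, 0.055) [[280.7104877  122.73284556]]
[ 0.55624665 -0.08548928  0.20443701] 10.0 [-0.29758919 -0.27993844  0.1687852 ]
```

View pics/w10.png

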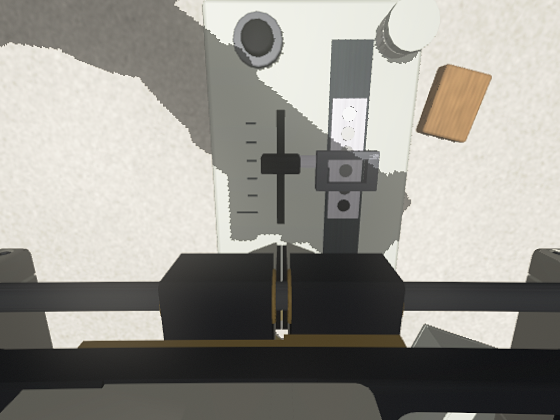

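The view shows the lever beside the fourth mark, which is the third click. Its rear top edge is at row 174, where 174.7 was predicted. The lamp cap is at (257,37), also as predicted, and the viewer has not moved. On to the lamp.

```bash
python3 -m creep '[[[-2.2,4.2,0,0,0,0,-1],[-4.5,8.4,0,0,0,0,-1],[-6.76,12.66,0,0,0,0,-1],[-6.76,12.66,-4.5,0,0,0,-1],[-6.76,12.66,-9,0,0,0,-1]]]'>/dev/null;python3 -m creep '[[[0,0,0,0,0,0,-1],[0,0,0,0,0,0,-1]]]'
python3 - <<'E'
from cell import arm
from h import *
im=arm.get_image("wrist")[:,:,::-1];cv2.imwrite("pics/w11.png",im)
im=arm.get_image("scene")[150:230,240:340,::-1].astype(float)
cv2.imwrite("pics/s11.png",cv2.resize(np.clip(im*1.4,0,255).astype('uint8'),None,fx=7,fy=7,interpolation=cv2.INTER_NEAREST))
E
```

```text
clock: 10.75
position: [0.4886, 0.0408, 0.115]
ee_rot: [-1.8, -2.573, 0.005]
force: [0.6, -0.7, -0.0]
width: 0.005
```

View pics/w11.png

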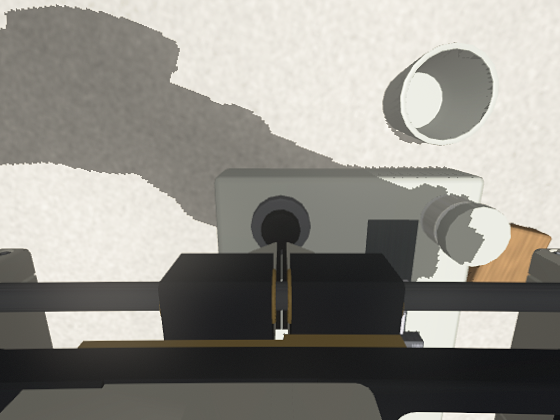

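View pics/s11.png

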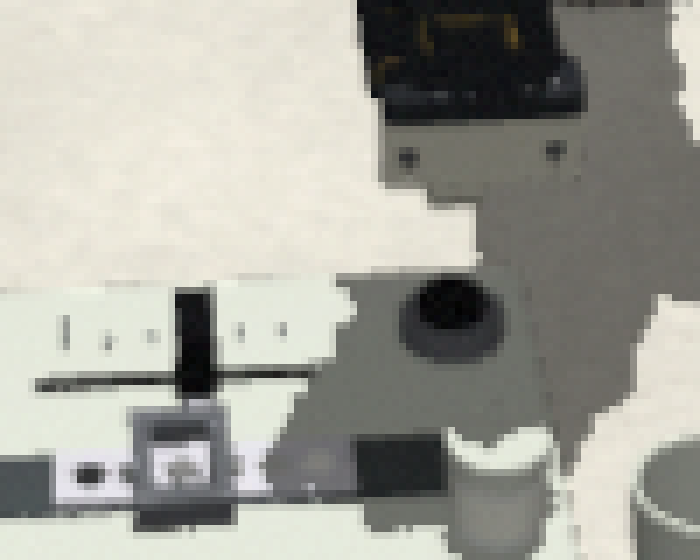

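The wrist view shows the cap at (281,228) just ahead of the tip line, the pot at (468,235) and the cup at (440,95), both clear. The tip is over the lamp, so I'll descend in steps with force checks.

```bash
python3 -m creep '[[[0,0,-0.6,0,0,0,-1],[0,0,-1.2,0,0,0,-1],[0,0,-1.7,0,0,0,-1],[0,0,-2.1,0,0,0,-1]]]'; python3 -m creep '[[[0,0,-0.3,0,0,0,-1],[0,0,-0.6,0,0,0,-1],[0,0,-0.9,0,0,0,-1]]]';python3 -m creep '[[[0,0,-0.2,0,0,0,-1],[0,0,-0.4,0,0,0,-1]]]'; python3 -m creep '[[[0,0,-0.2,0,0,0,-1],[0,0,-0.4,0,0,0,-1]]]'
```

```text
clock: 11.25
position: [0.4892, 0.0417, 0.0941]
ee_rot: [-1.799, -2.575, -0.0]
force: [0.2, -0.8, 0.5]
width: 0.003
clock: 11.55
position: [0.4892, 0.0417, 0.0851]
ee_rot: [1.799, 2.575, -0.0]
force: [-0.4, 0.3, -0.5]
width: 0.009
clock: 11.75
position: [0.4893, 0.0417, 0.0812]
ee_rot: [1.799, 2.575, 0.0]
force: [-0.0, -0.1, -0.4]
width: 0.004
clock: 11.95
position: [0.4893, 0.0417, 0.0772]
ee_rot: [1.799, 2.575, 0.0]
force: [0.1, -0.2, -0.5]
width: 0.005
```

```bash
python3 -m creep '[[[0,0,-0.2,0,0,0,-1],[0,0,-0.3,0,0,0,-1]]]'; python3 -m creep '[[[0,0,-0.2,0,0,0,-1],[0,0,-0.2,0,0,0,-1]]]'
python3 -m creep '[[[0,0,-0.2,0,0,0,-1],[0,0,-0.2,0,0,0,-1]]]'
```

```text
clock: 12.15
position: [0.4892, 0.0417, 0.0742]
ee_rot: [-1.799, -2.575, 0.0]
force: [-0.3, -0.1, 0.4]
width: 0.007
clock: 12.35
position: [0.4891, 0.0417, 0.0721]
ee_rot: [-1.799, -2.575, 0.0]
force: [0.4, 0.2, -0.3]
width: 0.003
clock: 12.55
position: [0.4894, 0.0417, 0.0703]
ee_rot: [1.799, 2.575, 0.0]
force: [0.3, 0.2, 1.1]
width: 0.005
```

```bash
python3 -m creep '[[[0,0,-0.2,0,0,0,-1],[0,0,-0.2,0,0,0,-1]]]'; python3 -m creep '[[[0,0,-0.2,0,0,0,-1],[0,0,-0.2,0,0,0,-1]]]'
python3 - <<'E'
from cell import arm
from h import *
im=arm.get_image("wrist")[:,:,::-1];cv2.imwrite("pics/w12.png",im[150:350,150:450])
im=arm.get_image("scene")[150:230,240:340,::-1].astype(float)
cv2.imwrite("pics/s12.png",cv2.resize(np.clip(im*1.6,0,255).astype('uint8'),None,fx=7,fy=7,interpolation=cv2.INTER_NEAREST))
E
```

```text
clock: 12.75
position: [0.4894, 0.0417, 0.0683]
ee_rot: [1.799, 2.575, 0.0]
force: [-0.5, 0.2, 3.6]
width: 0.005
clock: 12.95
position: [0.4894, 0.0417, 0.0663]
ee_rot: [1.799, 2.575, 0.0]
force: [0.7, 0.1, 3.7]
width: 0.005
```

View pics/w12.png

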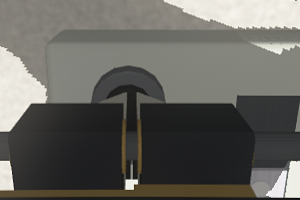

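View pics/s12.png

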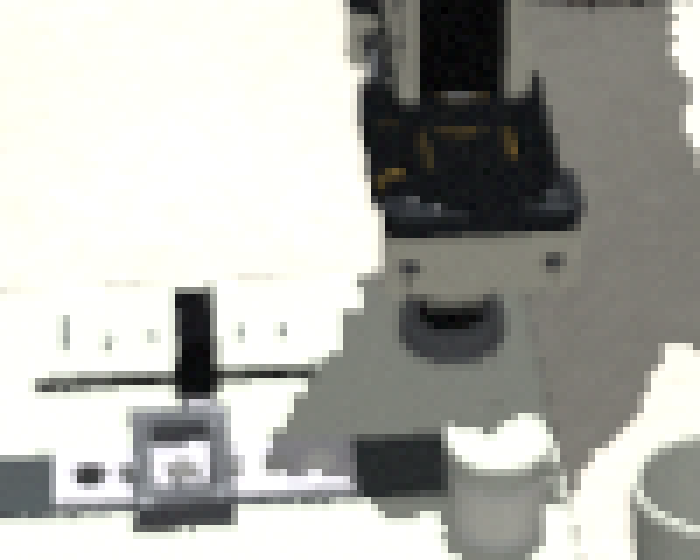

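Pressing is under way: the tip sits on the cap at about (450,310) in the enlarged scene view, and the upward force is 3.7 N. I'll go on to the stop.

```bash
python3 -m creep '[[[0,0,-0.15,0,0,0,-1],[0,0,-0.15,0,0,0,-1]]]'; python3 -m creep '[[[0,0,-0.1,0,0,0,-1],[0,0,-0.1,0,0,0,-1]]]'
```

```text
clock: 13.25
position: [0.4894, 0.0417, 0.0648]
ee_rot: [1.799, 2.575, 0.0]
force: [0.3, 0.3, 4.5]
width: 0.005
clock: 13.45
position: [0.4894, 0.0417, 0.0643]
ee_rot: [1.799, 2.575, 0.001]
force: [-1.6, 0.5, 11.0]
width: 0.003
```

There is a hard stop at 11 N, well above the 5 N that takes the button fully down. I'll hold briefly with a slight margin, then release and lift clear.

```bash
python3 -m creep '[[[0,0,-0.05,0,0,0,-1],[0,0,-0.05,0,0,0,-1],[0,0,-0.05,0,0,0,-1]]]'; python3 -m creep '[[[0,0,0.4,0,0,0,-1],[0,0,0.9,0,0,0,-1],[0,0,2,0,0,0,-1],[0,0,5,0,0,0,-1],[0,0,9,0,0,0,-1]]]'
python3 -m creep '[[[2.2,-4.2,2.5,0,0,0,-1],[4.5,-8.4,5,0,0,0,-1],[6.5,-12.6,5,0,0,0,-1],[6.5,-12.6,5,0,0,0,-1],[6.5,-12.6,5,0,0,0,-1]]]'
python3 - <<'E'
from cell import arm
from h import *
c=arm.camera_model("wrist")
s=arm.observe();im=arm.get_image("wrist")[:,:,::-1];cv2.imwrite("pics/w13.png",im);T=wristT(s,c)
M=np.array([[.94,-.3412],[.3412,.94]]);t=np.array([.5748,-.0499])
for l in [(-.05,.115,.075),(-.03,.001,.088),(-.03,.009,.055),(-.03,.045,.055)]: print(l,project(c,np.r_[M@l[:2]+t,l[2]],T))
im=arm.get_image("scene")[150:280,160:360,::-1]
cv2.imwrite("pics/s13.png",cv2.resize(im,None,fx=4,fy=4,interpolation=cv2.INTER_CUBIC))
E
```

```text
clock: 13.75
position: [0.4895, 0.0418, 0.0642]
ee_rot: [1.799, 2.575, 0.002]
force: [-3.2, 0.5, 17.8]
width: 0.003
clock: 14.25
position: [0.4876, 0.0413, 0.1534]
ee_rot: [-1.798, -2.573, 0.005]
force: [0.8, 0.5, 0.5]
width: 0.004
clock: 14.75
position: [0.554, -0.0861, 0.2036]
ee_rot: [1.804, 2.572, -0.001]
force: [-0.0, -0.4, 1.0]
width: 0.009
(-0.05, 0.115, 0.075) [[258.97042255  35.74781413]]
(-0.03, 0.001, 0.088) [[282.85960371 173.86960134]]
(-0.03, 0.009, 0.055) [[282.72856821 160.39559469]]
(-0.03, 0.045, 0.055) [[282.74537736 122.85904459]]
```

View pics/w13.png

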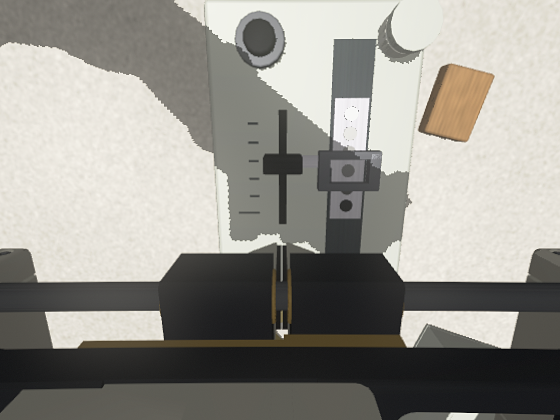

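View pics/s13.png

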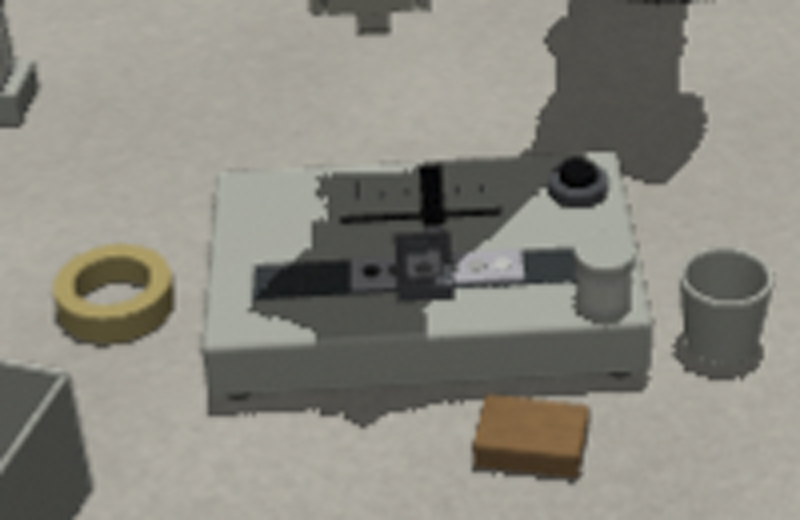

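The wrist view shows the lever still at the third click (rear top edge about row 174, 173.9 predicted). The lamp is at (259,37), back up. The scene view shows the viewer, pot, cup, tape and carton where they were, and the gripper well clear. Handing in.

```bash
python3 -c "
from cell import arm
print(arm.sign_off())"
```

```text
the job is handed in; nothing more can be done
None
```

The lever is at the third click and the lamp button has been pressed fully down and released. I handed the job in at about 15 s of the 58 s allowed.

- **Lever:** I pushed its rear face with the shut fingertips, through clicks one and two. I stopped with the fingertip at 46.6 mm, after the lever had snapped over into the third click by itself. The last wrist picture shows it level with the third-click mark, its rear edge within about a pixel of where it should be.
- **Lamp:** I pressed it straight down to its hard stop, where the force rose to 17.8 N (about 5 N takes it fully down), then lifted off. The last pictures show the cap up again, though I judged that by eye and did not measure its height.
- **Surroundings:** In the last pictures the viewer, pot, cup, tape and carton stand where they were. I did not check the three tube racks in a last picture, but the arm never worked near them. The gripper was clear of everything, and the force reading was back to about 1 N, close to its normal noise.

**One disagreement:** the shut fingertips did not reach 17 mm ahead of the TCP as stated; in the pictures they end about level with it. Because of that, my first approach passed just over the lever without touching it. I saw this in the pictures, backed off, went 1 cm lower and pushed from there.

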